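Slide the blue-ended dosing piston home in its measuring cradle

TASK

Two dosing pistons of the filling machine lie in V-groove measuring cradles for a wear check. Gently push the blue-ended piston along its groove until its nose rests against the steel stop plate, keeping it down in the groove and without ramming it, then let go of it. Leave the red-ended piston where it lies.

Things in the scene. Friction and masses are not known exactly. Their poses are not given: they have to be found in the camera images.
- blue_piston: Loose steel cylinder 130 mm long, 36 mm in diameter, lying in the groove of the cradle; its rear 35 mm is blue plastic, its flat nose points at the stop, 45 to 100 mm short of it at the start. Origin at its centre, on its axis; x along the axis to the nose (it may roll about x). Mass 0.25 to 0.6 kg; some 1 to 8 N slides it against friction; it stays where it is left.
- cradle: Fixed white block under the blue-ended piston, 74 mm wide, 45 mm high, with a 90-degree V-groove 40 mm wide and 20 mm deep along its x, open at the rear. x points to the stop, z up. Origin on the bench under the groove's middle line; block from x = -135 to +120 mm. A piston in the groove has its axis 50.5 mm and its top 68.5 mm above the bench; home, its centre is at x = +55 mm.
- stop: The fixed stop at the end of the blue-ended piston's groove: a rigid dark steel plate 12 mm thick, 74 mm wide, its top 75 mm above the bench, bolted to the cradle. Origin in the middle of the face that the nose comes to rest on, on the piston's axis line, 50.5 mm above the bench; x points on along the groove, away from the piston.
- red_piston: The same piston but with a red end, to be left alone, in a second, identical cradle. Origin at its centre, on its axis, 50.5 mm above the bench; x along the axis from the red end to the nose.

How it is judged:
By the outcome, as a careful person would: the job done as asked, in the order asked, and still so for the second after the job is handed in, with the robot touching nothing.
It also fails if it takes over 35 s, if anything falls off the work surface, if the arm or the gripper's body presses on something with over 40 N, if the wrist force passes 120 N, or if a joint passes its speed limit or range.

ROBOT

A 6-joint arm with a two-finger parallel gripper is mounted at the origin on the work surface. World frame = base frame: x ahead of the robot, y to its left, z up, the work surface at z = 0. Lengths are in m, angles in rad, forces in N, time in s.
With the tool pointing down it reaches from about 0.3 to 1 m from the base axis. Payload 5.1 kg.
Tool frame: the origin (TCP) lies on the centre line of the jaws, within the pads' length; the fingertips stand 11 mm ahead of it and the grasp point (between the pads) lies 8 mm behind it; x points along the fingers, y is the direction in which the jaws open and shut, and the axes are right-handed (so a half turn about x gives the same grasp; the last joint's range is limited). The gripper opens to 95 mm and grips with 3 to 60 N. Pads are 20 mm wide; open, the fingers measure 119 mm over their backs; the gripper's body (75 mm by 180 mm) begins 59 mm behind the grasp point.
Start: joints at [-1.308, 0.124, 1.65, -0, 1.367, -0.083], TCP at [0.22, -0.612, 0.226] pointing down, gripper open.
Joint ranges: [-2.61, 2.61], [-1.02, 2.33], [0.03, 2.71], [-1.35, 4.49], [0.32, 2.68], [-2.91, 2.91]. Speed limits (rad/s): [2.57, 2.57, 3.14, 3.14, 3.14, 3.14].

INTERFACE

Orientations are given as a rotation vector (axis times angle).
In Python, from rig import arm, vision, job_done gives the robot as it stands. The module is installed in compiled form; this text tells all that it offers.
- The arm moves only by the tool jog_arm, never from a script. Its argument "moves" is one flat list of numbers, 6 for each row, row after row: the shift along the tool's x, y, z normalised to -1 to 1, where 1 is 1 m, then the turn, a rotation vector about the tool's x, y, z normalised to -1 to 1, where 1 is 180 degrees. A call has 1 to 20 rows; each row shifts and turns the commanded pose from where the row before left it, along the tool's axes as they then stand; what a row does not reach is not made up. A row lasts 1/8 s, in which the tool goes at most 62.5 mm and 10.7 degrees, less where a joint would pass 70% of its speed; a pose out of reach is approached as far as the arm can. A call with a number of a shift or a turn outside -1 to 1 is refused whole. A call with a gripper value outside its range is refused whole. "grip" is the gripper's target within -1 to 1 (fully open at 1, half-way at 0, shut at -1), set as the call begins (left out, the last holds). The fingers move at their own pace and stop on an object; "force" is the grip in N (left out, the last holds). Time passes only in rows, so rows that do not move let the fingers close. It gives the time, the measured TCP pose, the force and the opening at its end, in the units of the state.
- arm.read_state(): the state, without advancing time (a new reading comes with each control period).
- vision.capture(name): name is "side" or "top" or "wrist"; returns the picture (420x560x3 uint8, blue, green, red); there is no depth.
- vision.camera_model(name): a dict with "camera_matrix" (3x3 intrinsics, pixels), "pose" (4x4, takes a point from camera to world coordinates); the wrist camera has in their place "hand_eye" (4x4, takes a point from camera to tool coordinates, whose origin is the TCP and whose axes are the tool frame's). Camera axes: x right, y up, looking along -z (the intrinsics and any distortion apply to the point x, -y, -z); pixel columns grow to the right and rows downward; lengths in m; the calibration is good to about 2 mm. A picture is of the moment at which its call begins: read the wrist's pose just before it. camera_model takes no time and is no camera call.
- job_done(): hands the job in, once; it reports no verdict.
The state is a dict: "time_s": time; "joint_pos": joint angles; "qd": joint speeds; "joint_efforts": joint torques, N m; "eef_pos": TCP position; "tool_rot": TCP orientation; "wrist_force": force on the tool from outside, world axes, zero at the start; "wrist_torque": the same for the moment, N m; "opening": finger opening in m.
Only numpy, scipy, OpenCV 4.12 (cv2) and the standard library are available. Lean on these libraries where they do the work, as an engineer would, in place of code of your own. Each camera call takes 0.05 s, during which the arm holds its last target.

## Working session

There is one attempt and no reset: what is moved stays moved. The work goes in short steps, Python scripts to look and compute and a tool call to move; the robot and the scene stay as the last step left them, time stands still between calls to the robot, and variables do not carry over. Pictures are saved under pics/ and viewed, and the job is handed in when it is done.

Besides the shell and the picture viewer there is one more tool, called after "Request:" as name(argument=value, ...) on one line, values as JSON. jog_arm: Moves the arm, as the interface text tells. Its arguments: {"type":"object","properties":{"moves":{"type":"array"},"grip":{"type":"number"},"force":{"type":"number"}},"required":["moves"]}

```bash
mkdir -p pics; python3 - <<'E'
from rig import arm, vision
import cv2,numpy as np
np.set_printoptions(precision=4,suppress=True)
print(arm.read_state())
for n in ("side","top","wrist"):
    im=vision.capture(n); cv2.imwrite(f"pics/{n}0.png",im)
    m=vision.camera_model(n); print(n,m)
E
```

```text
{'time_s': 0.0, 'joint_pos': array([-1.3076,  0.1245,  1.6516, -0.    ,  1.3675, -0.0826]), 'qd': array([-0.0008, -0.0017, -0.0018, -0.0016, -0.0019, -0.0006]), 'joint_efforts': array([  0.0019, -41.7602, -35.9929,   0.0775,   0.0493,  -0.0002]), 'eef_pos': array([ 0.2201, -0.6109,  0.2244]), 'tool_rot': array([ 2.0341,  0.3574, -2.0346]), 'wrist_force': array([ 0.5675, -0.3762,  0.3697]), 'wrist_torque': array([ 0.0038,  0.0075, -0.003 ]), 'opening': 0.09531666291636702}
side {'camera_matrix': array([[439.8766,   0.    , 284.6968],
       [  0.    , 439.8766, 206.6524],
       [  0.    ,   0.    ,   1.    ]]), 'pose': array([[-0.7268,  0.3519, -0.5898,  0.2401],
       [-0.6865, -0.3968,  0.6093,  0.4159],
       [-0.0196,  0.8477,  0.53  ,  0.4592],
       [ 0.    ,  0.    ,  0.    ,  1.    ]])}
top {'camera_matrix': array([[455.7881,   0.    , 283.8767],
       [  0.    , 455.7881, 205.5841],
       [  0.    ,   0.    ,   1.    ]]), 'pose': array([[ 0.002 ,  0.9975, -0.0704,  0.5829],
       [-1.    ,  0.002 , -0.0007,  0.005 ],
       [-0.0006,  0.0704,  0.9975,  0.9157],
       [ 0.    ,  0.    ,  0.    ,  1.    ]])}
wrist {'camera_matrix': array([[356.8188,   0.    , 282.5476],
       [  0.    , 356.8188, 212.6341],
       [  0.    ,   0.    ,   1.    ]]), 'hand_eye': array([[-0.0004,  0.2382, -0.9712, -0.1598],
       [ 1.    , -0.0001, -0.0004, -0.0007],
       [-0.0002, -0.9712, -0.2382, -0.067 ],
       [ 0.    ,  0.    ,  0.    ,  1.    ]])}
```

View pics/top0.png

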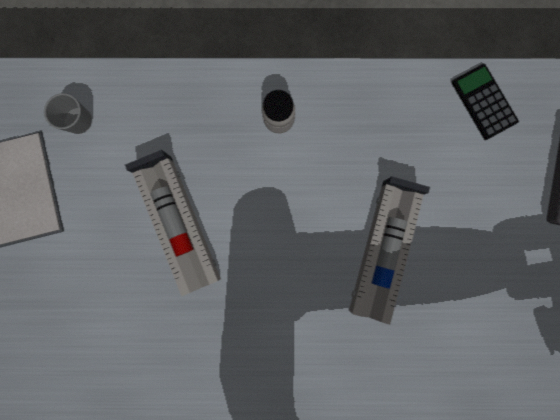

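View pics/side0.png

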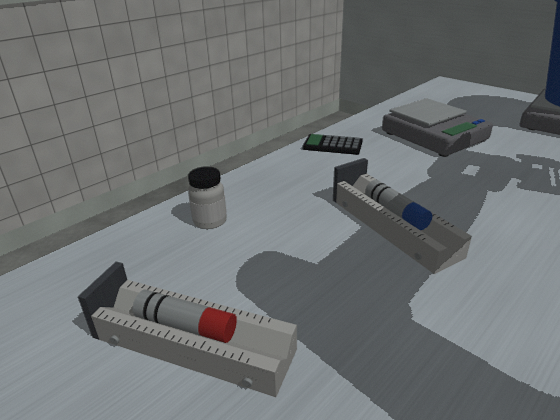

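The top view shows the blue end at about (383,277), the stop bar from (386,184) to (428,190), and the cradle's rear edge at about (352,312) to (391,322). Red lies at about (170,215). I'll zoom in on the blue one.

```bash
python3 - <<'E'
import cv2
im=cv2.imread("pics/top0.png")[165:335,335:445]
cv2.imwrite("pics/topz.png",cv2.resize(im,None,fx=3.5,fy=3.5,interpolation=cv2.INTER_CUBIC))
im=cv2.imread("pics/side0.png")[145:275,320:480]
cv2.imwrite("pics/sidez.png",cv2.resize(im,None,fx=4.5,fy=4.5,interpolation=cv2.INTER_CUBIC))
E
```

```text
(no output)
```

View pics/topz.png

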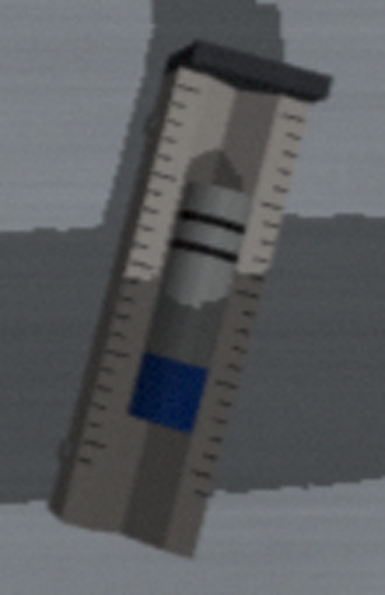

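View pics/sidez.png

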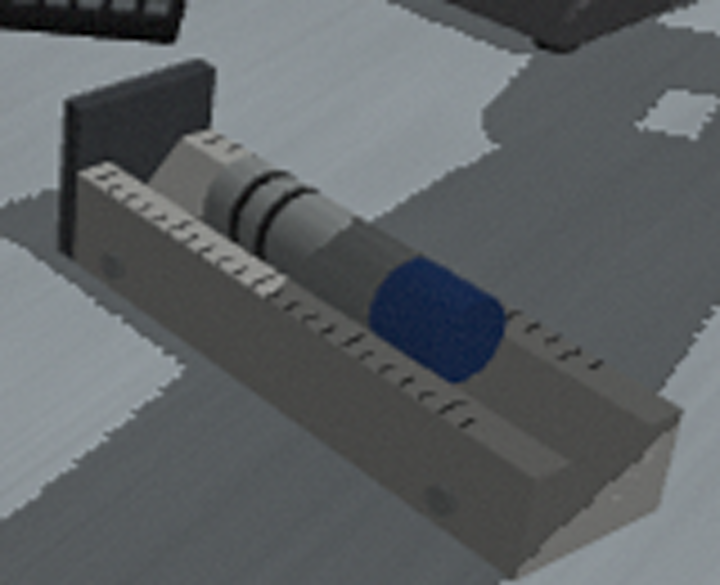

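View pics/wrist0.png

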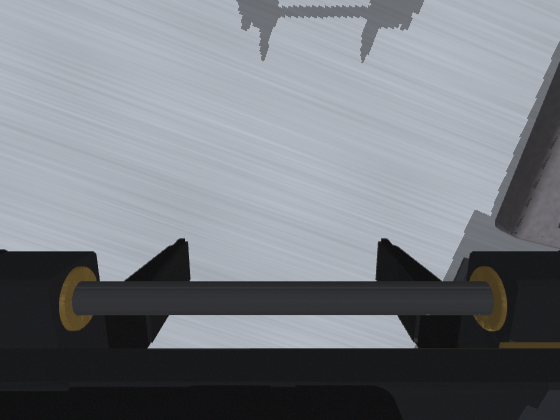

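```bash
cat > h.py <<'E'
import numpy as np,cv2
from scipy.optimize import least_squares
from rig import vision
def proj(n,P):
    m=vision.camera_model(n);T=np.linalg.inv(m["pose"]);P=np.atleast_2d(P)
    c=P@T[:3,:3].T+T[:3,3]; c=c*[1,-1,-1]; u=c@m["camera_matrix"].T
    return u[:,:2]/u[:,2:]
def w(p,L):
    c,s=np.cos(p[2]),np.sin(p[2]);L=np.atleast_2d(L)
    return np.c_[p[0]+c*L[:,0]-s*L[:,1],p[1]+s*L[:,0]+c*L[:,1],L[:,2]]
def cyl(cx,x):  # circle at local x
    a=np.linspace(0,2*np.pi,40);return np.c_[np.full(40,cx+x),.018*np.cos(a),.0505+.018*np.sin(a)]
E
cat > fit.py <<'E'
from h import *
top=[((193,557),(-.135,-.037,.045)),((62,520),(-.135,.037,.045)),((331,80),(.132,-.037,.075)),((197,40),(.132,.037,.075))]
side=[((543,478),(-.135,.037,.045)),((512,580),(-.135,.037,0)),((682,412),(-.135,-.037,.045)),((80,100),(.12,.037,.075)),((215,68),(.12,-.037,.075))]
tu=np.array([t[0] for t in top])/3.5+[335,165];su=np.array([t[0] for t in side])/4.5+[320,145]
tu-=.4;su-=.4
tl=np.array([t[1] for t in top]);sl=np.array([t[1] for t in side])
f=lambda p:np.r_[proj("top",w(p,tl))-tu,proj("side",w(p,sl))-su].ravel()
r=least_squares(f,[.4,-.2,-.2]);print(r.x,r.fun.reshape(-1,2).round(1))
for a,b,c in(("top",tl,tu),("side",sl,su)):
    q=least_squares(lambda p:(proj(a,w(p,b))-c).ravel(),r.x);print(a,q.x)
np.save("p.npy",r.x)
p=r.x
cx=-.02
for cx in(-.015,-.02,-.025,-.03,-.035):
  for n,o,k in(("top",(335,165),3.5),("side",(320,145),4.5)):
    im=cv2.imread("pics/topz.png" if n=="top" else "pics/sidez.png")
    def dr(L,col):
        q=(proj(n,w(p,L))-o+.5)*k-.5; cv2.polylines(im,[np.int32(q.round())],False,col,1)
    e=[(-.135,.037,.045),(.12,.037,.045),(.12,.037,.075),(.12,-.037,.075),(.12,-.037,.045),(-.135,-.037,.045),(-.135,.02,.045),(-.135,0,.025),(-.135,-.02,.045)]
    dr(np.array(e),(0,255,0))
    for x,c in((-.065,(0,255,255)),(-.03,(255,0,255)),(.065,(0,0,255))): dr(cyl(cx,x),c)
    cv2.imwrite(f"pics/ov_{n}_{int(-cx*1000)}.png",im)
E
python3 fit.py
python3 -c "
import cv2,numpy as np
a=cv2.imread('pics/ov_top_15.png');b=cv2.imread('pics/ov_top_25.png')
cv2.imwrite('pics/ovt.png',np.hstack([a,b]))"
```

```text
[ 0.5603247  -0.19446723 -0.26703865] [[ 0.3  0.9]
 [-0.3  0.8]
 [ 0.7 -0.8]
 [ 0.3  0.1]
 [-1.7  0.1]
 [ 0.5  0.2]
 [ 0.2 -0.8]
 [-0.2  2.1]
 [-0.1 -0.3]]
top [ 0.56078166 -0.19399229 -0.26719179]
side [ 0.56015226 -0.19517195 -0.26885603]
```

View pics/ovt.png

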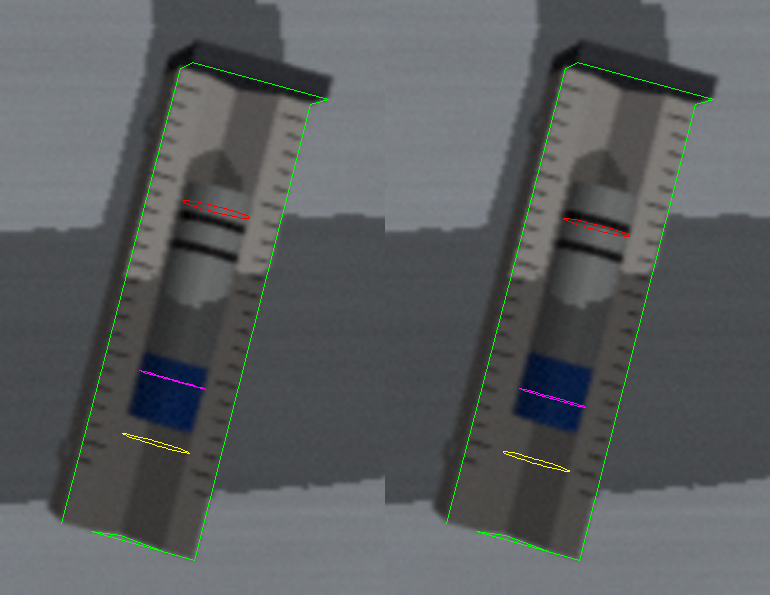

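View pics/ov_side_25.png

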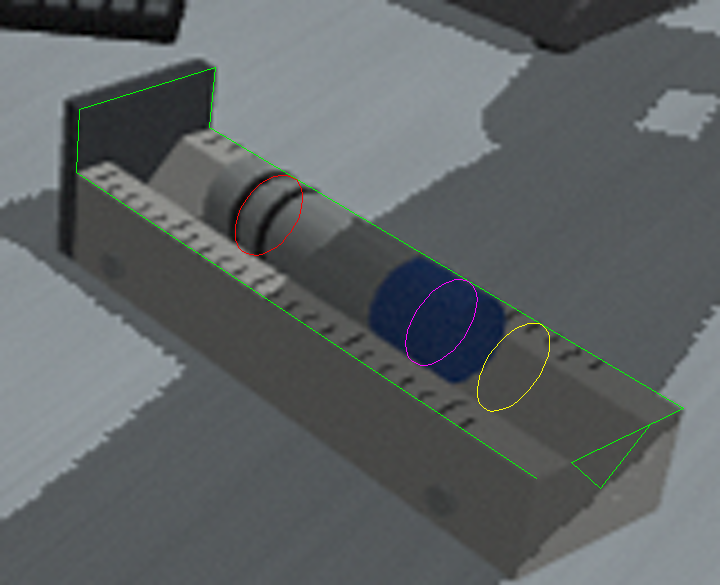

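The cradle fit holds to about 2 px. The overlays put the piston centre at local x ≈ -0.004, which leaves about 59 mm of travel, within the given 45–100. Next I'll refine the centre and plan the approach.

```bash
sed -i 's/for cx in(-.015.*/for cx in(-.004,):/' fit.py; python3 fit.py >/dev/null
cat > rel.py <<'E'
import sys
from h import *
from scipy.spatial.transform import Rotation as R
from rig import arm
def target(lx,ztip,tilt,flip,roll=0,ly=0):
    # tool x down, tool z = s*groove x ; tilt>0: tip leads forward; returns TCP pose
    p=np.load("p.npy");s=-1 if flip else 1
    g=np.array([np.cos(p[2]),np.sin(p[2]),0]);d=np.array([0,0,-1.])
    x=np.cos(tilt)*d+np.sin(tilt)*g; fz=np.cos(tilt)*g-np.sin(tilt)*d
    z=s*fz;y=np.cross(z,x)
    Rm=np.c_[x,y,z]
    tip=w(p,[lx,ly,ztip])[0]
    return tip-0.011*x,Rm
def rel(t,Rt):
    s=arm.read_state();Rc=R.from_rotvec(s["tool_rot"]).as_matrix()
    return Rc.T@(t-s["eef_pos"]),R.from_matrix(Rc.T@Rt).as_rotvec()
def local():
    s=arm.read_state();p=np.load("p.npy");Rc=R.from_rotvec(s["tool_rot"]).as_matrix()
    tip=s["eef_pos"]+.011*Rc[:,0];c,sn=np.cos(p[2]),np.sin(p[2]);d=tip-[p[0],p[1],0]
    print("t",s["time_s"],"tip local",(np.array([c*d[0]+sn*d[1],-sn*d[0]+c*d[1],tip[2]])*1000).round(1),"F",s["wrist_force"].round(2),"open",round(s["opening"],4),"q",s["joint_pos"].round(2),"axes",Rc.round(3).tolist())
E
python3 - <<'E'
from rel import *
local()
for fl in(0,1):
    t,Rt=target(-.100,.12,np.radians(8),fl);a,b=rel(t,Rt);print(fl,t,a.round(4),b.round(4),np.degrees(b).round(1),(b/np.pi).round(4))
E
```

```text
t 0.15 tip local [-218.2 -491.6  213.7] F [ 0.38  0.01 -0.85] open 0.095 q [-1.31  0.12  1.65 -0.    1.37 -0.08] axes [[-0.0, 0.339, -0.941], [0.002, -0.941, -0.339], [-1.0, -0.002, -0.0]]
0 [ 0.4623924  -0.16767564  0.13089295] [ 0.0944 -0.3349 -0.3782] [-2.5235 -0.0579  0.1769] [-144.6   -3.3   10.1] [-0.8033 -0.0184  0.0563]
1 [ 0.4623924  -0.16767564  0.13089295] [ 0.0944 -0.3349 -0.3782] [0.6118 0.1356 0.0444] [35.1  7.8  2.5] [0.1947 0.0432 0.0141]
```

View pics/ov_top_4.png

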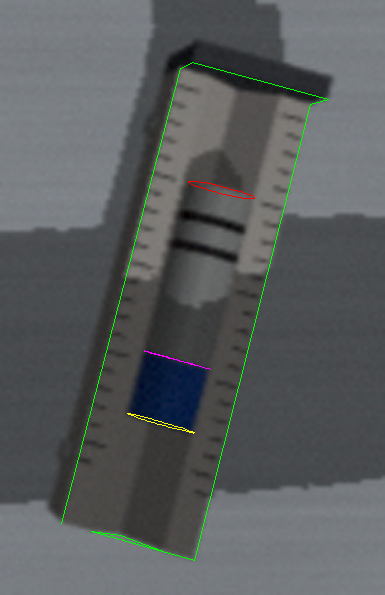

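View pics/ov_side_4.png

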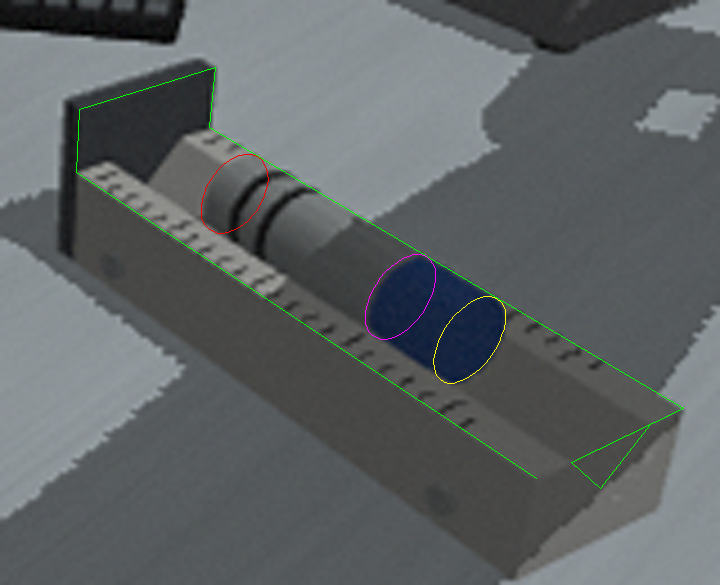

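Request:
jog_arm(moves=[0,-0.0335,-0.0378,0,0,0,0,-0.0335,-0.0378,0,0,0,0,-0.0335,-0.0378,0,0,0,0,-0.0335,-0.0378,0,0,0,0,-0.0335,-0.0378,0,0,0,0,-0.0335,-0.0378,0,0,0,0,-0.0335,-0.0378,0,0,0,0,-0.0335,-0.0378,0,0,0,0,-0.0335,-0.0378,0,0,0,0,-0.0335,-0.0378,0,0,0,0,0,0,0.039,0.0086,0.0028,0,0,0,0.039,0.0086,0.0028,0,0,0,0.039,0.0086,0.0028,0,0,0,0.039,0.0086,0.0028,0,0,0,0.039,0.0086,0.0028], grip=-1, force=20)

```text
time_s: 2.02
eef_pos: [0.4621, -0.1681, 0.2253]
tool_rot: [-2.225, 0.305, 1.934]
wrist_force: [0.4, -1.2, 0.0]
opening: 0.0005
```

```bash
python3 - <<'E'
from rel import *
local()
for z in(.12,.042):
    t,Rt=target(-.095,z,np.radians(8),1);a,b=rel(t,Rt);print(t,a.round(4),(b/np.pi).round(4))
cv2.imwrite("pics/wrist1.png",vision.capture("wrist"))
E
```

```text
t 2.025 tip local [-100.2   -0.5  214.4] F [ 0.38 -1.17  0.  ] open 0.0005 q [-0.47 -0.33  2.08  0.03  1.26  1.36] axes [[0.134, -0.269, -0.954], [-0.038, -0.963, 0.266], [-0.99, 0.001, -0.14]]
[ 0.46721518 -0.16899502  0.13089295] [ 0.0942 -0.0006  0.0081] [-0.0015 -0.0001 -0.0004]
[ 0.46721518 -0.16899502  0.05289295] [ 0.1714 -0.0006  0.019 ] [-0.0015 -0.0001 -0.0004]
```

View pics/wrist1.png

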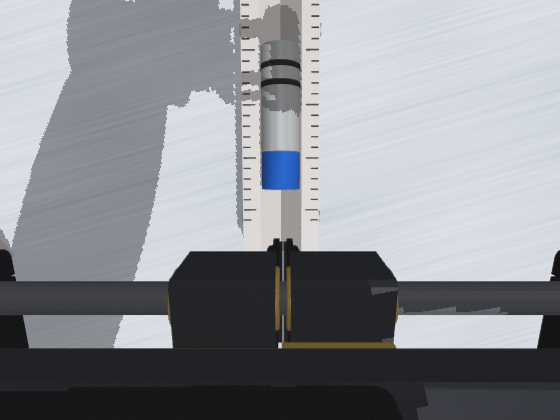

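The wrist view shows the groove vertical, the piston on column 281 and the shut fingers at column 282, so the tool is centred and aligned. Next is the descent behind the blue end.

Request:
jog_arm(moves=[0.03,-0.0006,0.005,-0.0015,0,0,0.03,0,0.005,0,0,0,0.03,0,0.004,0,0,0,0.025,0,0.003,0,0,0,0.02,0,0.001,0,0,0,0.016,0,0,0,0,0,0.01,0,0,0,0,0,0.006,0,0,0,0,0,0,0,0,0,0,0])

```text
time_s: 3.2
eef_pos: [0.4678, -0.1694, 0.0577]
tool_rot: [-2.23, 0.297, 1.939]
wrist_force: [-0.2, 0.2, 0.1]
opening: 0.0002
```

```bash
python3 - <<'E'
from rel import *
local()
for lx in(-.095,-.080,-.02):
    t,Rt=target(lx,.046,np.radians(8),1);a,b=rel(t,Rt);print(a.round(4),(b/np.pi).round(4))
cv2.imwrite("pics/wrist2.png",vision.capture("wrist"))
im=vision.capture("side")[120:290,310:500]
cv2.imwrite("pics/side2.png",cv2.resize(im,None,fx=3.5,fy=3.5))
E
```

```text
t 3.2 tip local [-94.4  -0.2  46.8] F [-0.24  0.15  0.05] open 0.0002 q [-0.47 -0.13  2.21  0.03  0.93  1.34] axes [[0.134, -0.26, -0.956], [-0.038, -0.966, 0.257], [-0.99, 0.002, -0.139]]
[ 0.0007 -0.0002  0.0008] [ 0.0013  0.     -0.0004]
[ 0.0028 -0.0002 -0.0141] [ 0.0013  0.     -0.0004]
[ 0.0112  0.0001 -0.0735] [ 0.0013  0.     -0.0004]
```

View pics/wrist2.png

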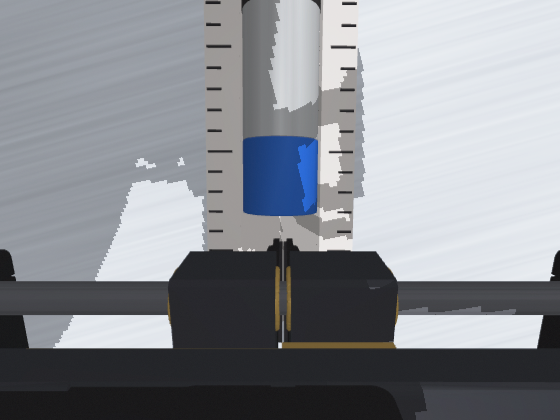

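View pics/side2.png

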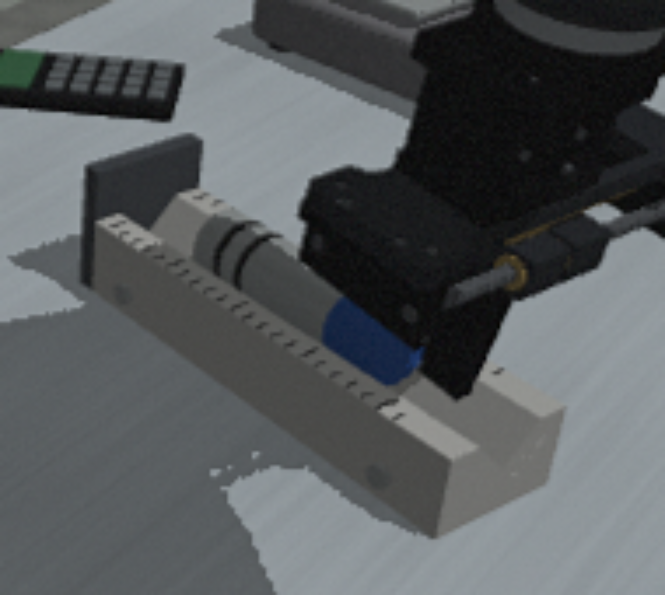

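The side view shows the fingertips down in the groove behind the blue end, with a small gap and clear of the walls. I'll approach slowly until contact.

Request:
jog_arm(moves=[0.0003,0,-0.002,0.0013,0,0,0.0003,0,-0.002,0,0,0,0.0003,0,-0.002,0,0,0,0.0003,0,-0.002,0,0,0,0.0003,0,-0.002,0,0,0,0.0002,0,-0.0015,0,0,0,0.0002,0,-0.0015,0,0,0,0.0002,0,-0.0015,0,0,0])

```text
time_s: 4.3
eef_pos: [0.4814, -0.1731, 0.0575]
tool_rot: [-2.226, 0.3, 1.939]
wrist_force: [-2.5, 0.5, 1.5]
opening: 0.0005
```

```bash
python3 -c "
from rel import *
local()"
```

```text
t 4.3 tip local [-80.3  -0.2  46.6] F [-2.46  0.52  1.55] open 0.0005 q [-0.46 -0.1   2.18  0.03  0.92  1.36] axes [[0.133, -0.264, -0.955], [-0.037, -0.965, 0.261], [-0.99, 0.001, -0.138]]
```

Contact came at tip x = -80 with about 2.5 N, which matches the measured rear face. Now I'll push most of the way, about 42 of 60 mm.

Request:
jog_arm(moves=[0.0003,0,-0.0015,0,0,0,0.0003,0,-0.002,0,0,0,0.0003,0,-0.0025,0,0,0,0.0003,0,-0.0025,0,0,0,0.0003,0,-0.0025,0,0,0,0.0004,0,-0.0025,0,0,0,0.0004,0,-0.0025,0,0,0,0.0004,0,-0.0025,0,0,0,0.0004,0,-0.0025,0,0,0,0.0004,0,-0.0025,0,0,0,0.0004,0,-0.0025,0,0,0,0.0004,0,-0.0025,0,0,0,0.0004,0,-0.0025,0,0,0,0.0004,0,-0.0025,0,0,0,0.0004,0,-0.0025,0,0,0,0.0003,0,-0.002,0,0,0,0.0003,0,-0.002,0,0,0,0.0002,0,-0.0015,0,0,0,0.0001,0,-0.001,0,0,0])

```text
time_s: 6.68
eef_pos: [0.5233, -0.1846, 0.0573]
tool_rot: [-2.228, 0.301, 1.937]
wrist_force: [-3.2, 0.3, 1.5]
opening: 0.0003
```

```bash
python3 - <<'E'
from rel import *
local()
cv2.imwrite("pics/wrist3.png",vision.capture("wrist"))
im=vision.capture("side")[120:290,310:500]
cv2.imwrite("pics/side3.png",cv2.resize(im,None,fx=3.5,fy=3.5))
E
```

```text
t 6.675 tip local [-36.8  -0.2  46.4] F [-3.18  0.28  1.49] open 0.0003 q [-0.45  0.    2.09  0.03  0.92  1.37] axes [[0.134, -0.264, -0.955], [-0.038, -0.964, 0.261], [-0.99, 0.001, -0.139]]
```

View pics/wrist3.png

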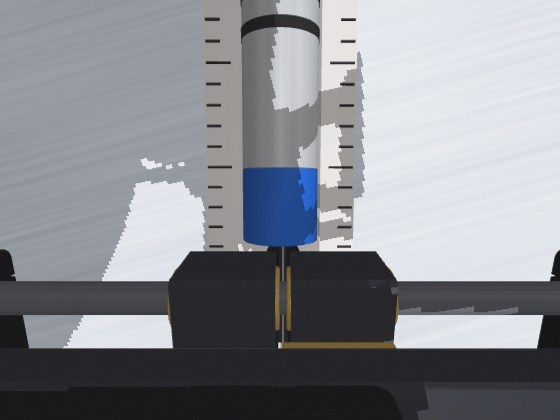

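View pics/side3.png

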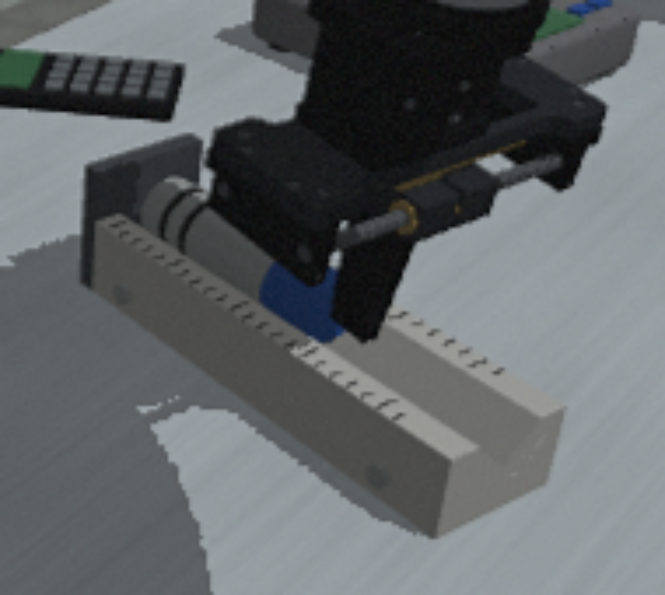

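The piston moves and stays seated in the groove, at about 3 N. About 17 mm remain, so I'll go slower from here.

Request:
jog_arm(moves=[0.0002,0,-0.0012,0,0,0,0.0002,0,-0.0012,0,0,0,0.0002,0,-0.0012,0,0,0,0.0002,0,-0.0012,0,0,0,0.0002,0,-0.0012,0,0,0,0.0002,0,-0.0012,0,0,0,0.0002,0,-0.0012,0,0,0,0.0002,0,-0.0012,0,0,0,0.0002,0,-0.0012,0,0,0,0.0001,0,-0.0008,0,0,0,0.0001,0,-0.0006,0,0,0])

```text
time_s: 8.15
eef_pos: [0.5353, -0.1878, 0.057]
tool_rot: [-2.228, 0.301, 1.937]
wrist_force: [-1.9, 0.9, 2.3]
opening: 0.0004
```

```bash
python3 -c "
from rel import *
local()"
```

```text
t 8.15 tip local [-24.4  -0.2  46.1] F [-1.94  0.92  2.29] open 0.0004 q [-0.44  0.03  2.06  0.03  0.92  1.38] axes [[0.134, -0.264, -0.955], [-0.038, -0.964, 0.261], [-0.99, 0.001, -0.139]]
```

About 4–5 mm left, now in 0.5 mm rows and short batches.

Request:
jog_arm(moves=[0.0001,0,-0.0005,0,0,0,0.0001,0,-0.0005,0,0,0,0,0,-0.0005,0,0,0,0.0001,0,-0.0005,0,0,0,0.0001,0,-0.0005,0,0,0,0,0,-0.0005,0,0,0])

```text
time_s: 8.9
eef_pos: [0.5382, -0.1886, 0.0571]
tool_rot: [-2.228, 0.301, 1.937]
wrist_force: [-2.4, 0.5, 1.3]
opening: 0.0005
```

Request:
jog_arm(moves=[0.0001,0,-0.0005,0,0,0,0,0,-0.0005,0,0,0])

```text
time_s: 9.15
eef_pos: [0.5387, -0.1888, 0.0569]
tool_rot: [-2.227, 0.3, 1.938]
wrist_force: [-4.5, 0.8, 3.1]
opening: 0.0006
```

Request:
jog_arm(moves=[0,0,-0.0005,0,0,0,0,0,0,0,0,0])

```text
time_s: 9.4
eef_pos: [0.5388, -0.1888, 0.057]
tool_rot: [-2.226, 0.3, 1.939]
wrist_force: [-5.3, 1.6, 5.3]
opening: 0.0003
```

```bash
python3 -c "
from rel import *
local()
im=vision.capture('side')[120:290,310:500]
cv2.imwrite('pics/side4.png',cv2.resize(im,None,fx=3.5,fy=3.5))"
```

```text
t 9.4 tip local [-20.8  -0.2  46.1] F [-5.26  1.65  5.34] open 0.0003 q [-0.44  0.04  2.05  0.03  0.92  1.38] axes [[0.132, -0.264, -0.955], [-0.037, -0.965, 0.261], [-0.991, 0.001, -0.137]]
```

View pics/side4.png

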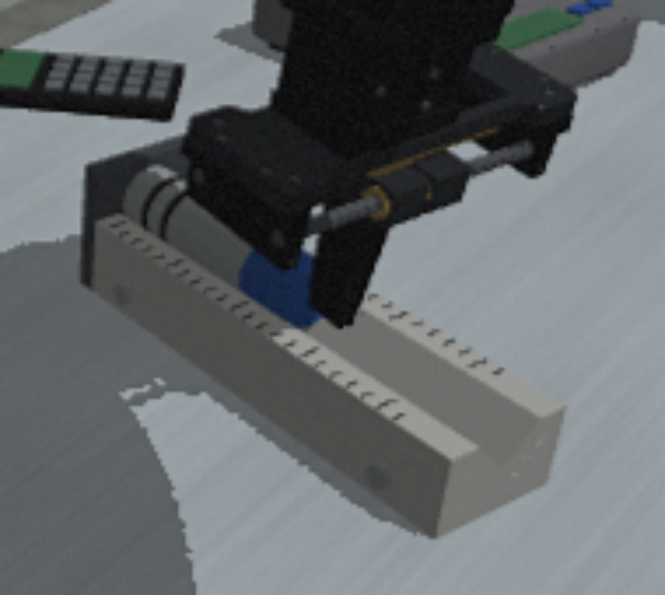

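Request:
jog_arm(moves=[0,0,-0.0005,0,0,0,0,0,-0.0005,0,0,0,0,0,0,0,0,0])

```text
time_s: 9.82
eef_pos: [0.5389, -0.1888, 0.057]
tool_rot: [-2.223, 0.3, 1.942]
wrist_force: [-9.5, 1.8, 6.8]
opening: 0.0005
```

```bash
python3 -c "
from rel import *
local()"
```

```text
t 9.825 tip local [-20.7  -0.2  46.1] F [-9.49  1.76  6.77] open 0.0005 q [-0.44  0.04  2.05  0.03  0.92  1.38] axes [[0.13, -0.264, -0.956], [-0.037, -0.965, 0.261], [-0.991, 0.001, -0.135]]
```

The piston is firmly seated: force rose to 9.5 N while the tip moved only 0.1 mm. I'll back straight off, then lift.

Request:
jog_arm(moves=[-0.0001,0,0.001,0,0,0,-0.0002,0,0.0015,0,0,0,-0.0004,0,0.003,0,0,0,-0.0011,0,0.008,0,0,0,-0.0014,0,0.01,0,0,0,-0.0014,0,0.01,0,0,0,-0.02,0,0.002,0,0,0,-0.04,0,-0.003,0,0,0,-0.04,0,-0.003,0,0,0,-0.04,0,0,0,0,0,0,0,0.05,0,0,0,0,0,0.05,0,0,0,-0.02,0,0.04,0,0,0,0,0,0,0,0,0])

```text
time_s: 11.58
eef_pos: [0.3555, -0.1385, 0.1979]
tool_rot: [-2.233, 0.304, 1.932]
wrist_force: [0.8, -0.1, 0.0]
opening: 0.0004
```

```bash
python3 - <<'E'
from rel import *
local()
p=np.load("p.npy");out=[]
for n,o,k,sz in(("top",(335,165),3.5,(110,170)),("side",(320,145),4.5,(160,130))):
    f=vision.capture(n);cv2.imwrite(f"pics/{n}5.png",f)
    im=cv2.resize(f[o[1]:o[1]+sz[1],o[0]:o[0]+sz[0]],None,fx=k,fy=k,interpolation=cv2.INTER_CUBIC)
    for x,c in((-.065,(0,255,255)),(-.03,(255,0,255)),(.065,(0,0,255))):
        q=(proj(n,w(p,cyl(.055,x)))-o+.5)*k-.5; cv2.polylines(im,[np.int32(q.round())],False,c,1)
    cv2.imwrite(f"pics/ov5_{n}.png",im)
E
```

```text
t 11.575 tip local [-2.108e+02 -1.000e-01  1.870e+02] F [ 0.78 -0.14  0.01] open 0.0004 q [-0.54 -0.63  2.32  0.04  1.32  1.29] axes [[0.139, -0.265, -0.954], [-0.041, -0.964, 0.262], [-0.99, 0.003, -0.144]]
```

View pics/ov5_top.png

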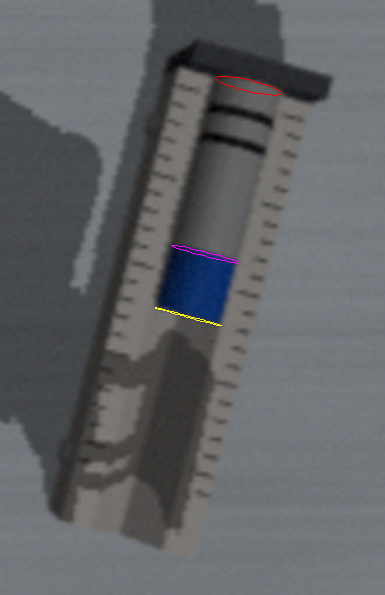

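View pics/ov5_side.png

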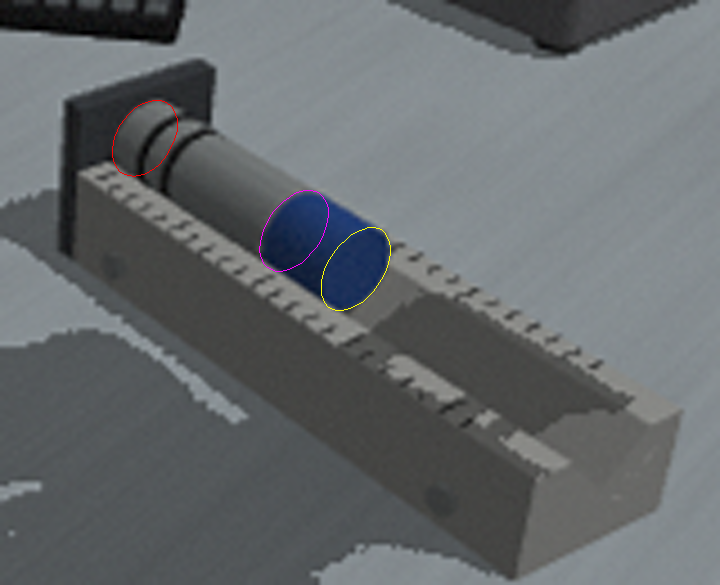

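View pics/top5.png

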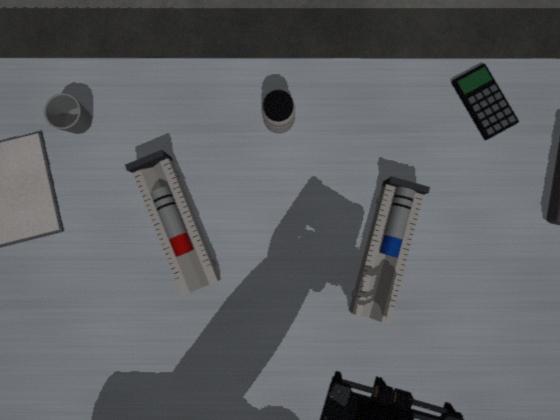

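Both overlays match the home pose: the nose is at the plate, the piston is down in the groove, and the red piston hasn't moved. The robot is clear.

```bash
python3 -c "
from rig import job_done
print(job_done())"
```

```text
the job is handed in; nothing more can be done
None
```

The blue-ended piston now rests with its nose against the steel stop plate, down in its groove. The job is handed in at about 11.7 s of the 35 s allowed.

- **How:** I pushed it with the shut fingertips on its rear face, near axis height. The push took about 2–4 N over some 60 mm, slowing to 0.5 mm steps near the stop.
- **Contact with the stop:** The force rose to 9.5 N along the groove (about 12 N in all) while the fingertips moved only 0.1 mm, so the nose was firmly against the plate. I then backed straight off and lifted clear.
- **Last checks:** In the top and side pictures the piston matches its computed home position to within about 1 mm. The red-ended piston looks unmoved in the top picture, and the wrist force was back to about zero.

No check failed. The fingertips stopped 0.7 mm short of the predicted spot, which is within the 2 mm calibration.

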